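# Clear the open case and offer up its cover

## Task

Two strays are lying on the circuit board of the open computer case: put the eraser in the long stationery tray and the memory stick in the round dish. Then pick up the case's cover by its heat sink, carry it over the things between, and finish holding it level about a centimetre above the open case, squared up over it edge for edge (either way round), so that I can check the screw holes before it goes on. Never let the cover touch the case, do not let go of it at the end, and leave the pencil pot standing where it is.

Things in the scene. Friction and masses are not known exactly. Their poses are not given: they have to be found in the camera images.
- case: Open aluminium computer case, fixed, on the robot's left or right, 200 (x) x 130 (y) x 40 mm high, walls 5 mm. Origin: centre of its underside, on the desk; z up. The green board inside has its top 14 mm above the desk; the strays lie flat on it, about 48 mm either way from the middle along x, long sides roughly along y, about 36 mm free beside each. Low parts, thin posts only along the walls.
- case_rim (a point): Centre of the case's open top, level with the rim, 40 mm above the desk; axes as the case.
- cover: The case's cover, loose, flat on the desk on the other side: aluminium plate 200 (x) x 130 (y) x 4 mm, on its middle a dark finned heat sink 80 (x) x 36 (y) mm reaching 38 mm above the plate's underside. Grip the heat sink across its 36 mm (along y). 0.25 to 0.5 kg, balanced at the middle. Origin: centre of the plate's underside; z up. Both ends alike.
- eraser: White eraser in a card sleeve, a plain block 46 (its x) x 22 (y) x 14 mm high, loose, on the board. Origin: centre of its underside. Grip across y.
- usb_stick: Black memory stick, loose, on the board: body 42 (x) x 19 (y) x 10 mm high with a narrower steel plug, 12 wide and 5 thick, sticking out 14 mm at +x; 56 mm long in all. Origin: under the middle of that length. Grip across y; the body's middle lies 7 mm towards -x from the origin.
- tray: Long grey stationery tray, fixed, 90 (x) x 170 (y) x 40 mm high, walls and floor 3 mm, in the middle of the desk, nearer to the robot or farther than the pencil pot, long side roughly across. Origin: centre of its underside; z up. A flat pencil (7 mm thick) already lies along its +x side and does not matter.
- dish: Round steel dish for small hardware, fixed, 116 mm across, 38 mm high, wall and floor 3 mm, in the middle of the desk on the other side of the pencil pot from the tray. Origin: centre of its underside; z up. A small adapter plug (10 mm high) already lies near its edge and does not matter.
- pencil_pot: Round dark steel pot with pencils, loose, 66 mm across, 106 mm high with the pencils; stands in the middle of the desk between the tray and the dish, and between the cover and the case. Origin: centre of its underside. Leave it alone.
Not all that is in view belongs to the job. There is more than one size of the eraser; the job needs the middle-sized.

How it is judged:
By the outcome, as a careful person would: the job done as asked, in the order asked, and still so for the second after the job is handed in, while the arm keeps its last pose, push and grip.
It also fails if it takes over 72 s, if anything falls off the work surface, if the arm or the gripper's body presses on something with over 40 N, if the wrist force passes 120 N, or if a joint passes its speed limit or range.

## Robot

A 6-joint arm with a two-finger parallel gripper is mounted at the origin on the work surface. World frame = base frame: x ahead of the robot, y to its left, z up, the work surface at z = 0. Lengths are in mm, angles in rad, forces in N, time in s.
With the tool pointing down it reaches from about 300 to 850 mm from the base axis. Payload 4.2 kg.
Tool frame: the origin (TCP) lies between the finger pads; the fingertips stand 17 mm ahead of it and the grasp point (between the pads) lies 2 mm behind it; y points along the fingers, z is the direction in which the jaws open and shut, and the axes are right-handed (so a half turn about y gives the same grasp; the last joint's range is limited). The gripper opens to 91 mm and grips with 3 to 60 N. Pads are 32 mm wide; open, the fingers measure 118 mm over their backs; the gripper's body (76 mm by 178 mm) begins 60 mm behind the grasp point.
Start: joints at [-1.174, 0.32, 1.565, -0, 1.257, -0.02], TCP at [232.785, -525.787, 230.976] pointing down, gripper open.
Joint ranges: [-3.11, 3.11], [-0.84, 2.01], [0.21, 2.61], [-1.34, 4.49], [0.05, 2.63], [-2.56, 2.56]. Speed limits (rad/s): [2.57, 2.57, 3.14, 3.14, 3.14, 3.14].

## Interface

Orientations are given as a 3x3 rotation matrix whose columns are the frame's x, y, z axes.
In Python, from bench import arm gives the robot as it stands.
- The arm moves only by the tool send_rows, never from a script. Its argument "deltas" is one flat list of numbers, 7 for each row, row after row: the closure in counts, from 0 (fully open) to 255 (shut), then the shift along the tool's x, y, z in mm, then the turn, a rotation vector about the tool's x, y, z in rad. In form: [hand, tx, ty, tz, ax, ay, az, hand, tx, ty, tz, ax, ay, az, ...]. A call has 1 to 5 rows; each row is the pose to reach, as a shift and turn from the pose commanded when the call began, along the tool's axes at that moment; what a row does not reach only later rows make up. A row lasts 1/10 s, in which the tool goes at most 50 mm and 8.59 degrees, less where a joint would pass 70% of its speed; a pose out of reach is approached as far as the arm can. A call with a gripper value outside its range is refused whole. The fingers move at their own pace and stop on an object; "grip_force" is the grip in N (left out, the last holds). Time passes only in rows, so rows that repeat a pose let the fingers close. It gives the time, the measured TCP pose, the force and the opening at its end, in the units of the state.
- arm.observe(): the state, without advancing time (a new reading comes with each control period).
- arm.get_image(name): name is "scene" or "top" or "wrist"; returns the picture (400x640x3 uint8, red, green, blue); there is no depth.
- arm.calibration(name): a dict with "K" (3x3 intrinsics, pixels), "R" (3x3) and "t" (3): a world point X has camera coordinates R X + t. Camera axes: x right, y down, z forward; pixel columns grow to the right and rows downward; lengths in mm; the calibration is good to about 2 mm. A picture is of the moment at which its call begins: read the wrist's pose just before it. calibration takes no time and is no camera call; for the wrist camera it gives the pose at the moment of the call.
- arm.hand_in(): hands the job in, once; it reports no verdict.
Trained networks look in the newest picture that a camera, given by its name, has taken for a name from the list of things; names that differ only in an ending like _2 or _b are one class to them, and where a whole thing is asked for, a point or a joint stands for the part that bears it (a point fixed in the world has none). Each returns a list of dicts, best first, with "conf" (0 to 1); they miss things now and then, are a little off and sometimes report something else, mostly with a low value. They report only what shows in the picture. A call takes as long as a camera call. They do not tell look-alikes from the thing itself.
- arm.boxes_of(camera, label): "position" ([column, row] in pixels, amid what is visible of it).
- arm.silhouettes(camera, label): "mask" (400x640 bool, what is visible of it) and "position" ([column, row] in pixels, amid what is visible of it).
- arm.landmark_of(camera, label): "position" ([column, row] in pixels: a listed point, or the origin of a listed thing).
The state is a dict: "t": time; "joints": joint angles; "joint_velocities": joint speeds; "effort": joint torques, N m; "tool_pos": TCP position; "eef_rot": TCP orientation; "wrist_force": force on the tool from outside, world axes, zero at the start; "torque": the same for the moment, N m; "width": finger opening in mm.
Only numpy, scipy, OpenCV 4.12 (cv2) and the standard library are available. Lean on these libraries where they do the work, as an engineer would, in place of code of your own. Each camera call takes 0.05 s, during which the arm holds its last target.

## Working session

There is one attempt and no reset: what is moved stays moved. The work goes in short steps, Python scripts to look and compute and a tool call to move; the robot and the scene stay as the last step left them, time stands still between calls to the robot, and variables do not carry over. Pictures are saved under pics/ and viewed, and the job is handed in when it is done.

Besides the shell and the picture viewer there is one more tool, called by a JSON object that holds its "fn" and its "kwargs". send_rows: Moves the arm, as the interface text tells. Its arguments: {"type":"object","properties":{"deltas":{"type":"array"},"grip_force":{"type":"number"}},"required":["deltas"]}

```bash
mkdir -p pics; ls; cat > h.py <<'E'
import numpy as np, cv2
from bench import arm
def snap(name,fn):
    im=np.array(arm.get_image(name)); cv2.imwrite('pics/'+fn,im[:,:,::-1]); return im
def ray(name,uv,z,cal=None):
    c=cal or arm.calibration(name);K=np.array(c['K']);R=np.array(c['R']);t=np.array(c['t'])
    d=R.T@np.linalg.inv(K)@np.array([uv[0],uv[1],1.]);o=-R.T@t
    return o+d*(z-o[2])/d[2]
def proj(name,X,cal=None):
    c=cal or arm.calibration(name);p=np.array(c['K'])@(np.array(c['R'])@np.array(X,float)+np.array(c['t']));return p[:2]/p[2]
E
python3 - <<'E'
from h import *
snap('top','top0.png');snap('scene','scene0.png')
s=arm.observe();print(s['t'],s['tool_pos'],np.round(s['eef_rot'],3).tolist(),s['wrist_force'],s['width'])
E
```

```text
pics
0.1 [ 232.58733837 -525.38406034  230.20753927] [[-0.914, -0.001, 0.405], [-0.405, 0.001, -0.914], [0.0, -1.0, -0.002]] [-0.4642255  -0.95052873 -1.07274304] 91.089028389789
```

View pics/top0.png

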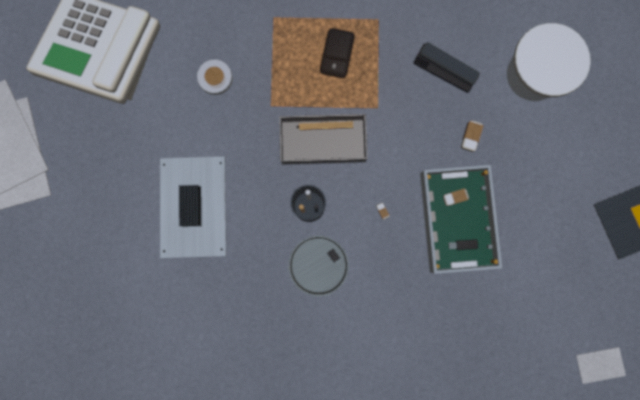

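View pics/scene0.png

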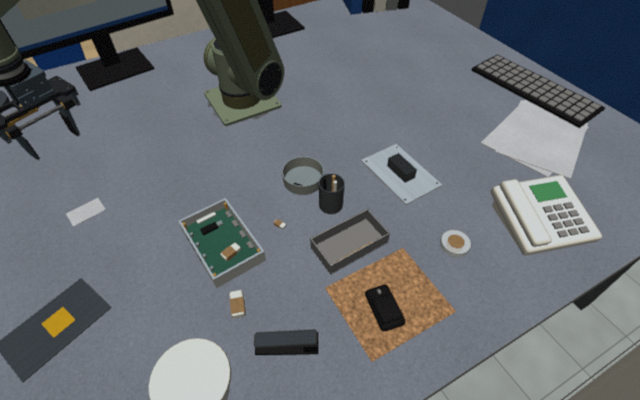

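Top view: the case is at (462,220) with an eraser at (457,197) and the stick at (463,245). The cover is at (192,207), the pot at (308,203), the tray at (323,139) and the dish at (319,265). There are three erasers: (473,136) outside the case, (383,212) which is small and outside, and (457,197) on the board. I'll measure all of them.

```bash
python3 - <<'E'
from h import *
im=snap('top','top1.png')
c=arm.calibration('top');print(np.round(c['K'],1).tolist(),(-np.array(c['R']).T@np.array(c['t'])).round(), np.round(c['R'],2).tolist())
hs=dict(case=40,cover=4,eraser=28,usb_stick=24,tray=40,dish=38,pencil_pot=80)
for n,h in hs.items():
    for d in arm.silhouettes('top',n)[:4]:
        m=d['mask'].astype(np.uint8);ys,xs=np.nonzero(m)
        if len(xs)<5: continue
        P=np.array([ray('top',(x,y),h,c)[:2] for x,y in zip(xs,ys)],np.float32)
        r=cv2.minAreaRect(P)
        print(n,round(d['conf'],2),np.round(d['position']),len(xs),'mean',P.mean(0).round(1),'rect',np.round(r[0],1),np.round(r[1],1),round(r[2],1))
for n in ['case_rim','case','cover','eraser','usb_stick','tray','dish','pencil_pot']:
    for d in arm.landmark_of('top',n)[:3]:
        z={'case_rim':40,'eraser':14,'usb_stick':14}.get(n,0)
        print('lm',n,round(d['conf'],2),np.round(d['position'],1),ray('top',d['position'],z,c).round(1))
big=cv2.resize(im[125:285,365:510],None,fx=4,fy=3.7,interpolation=cv2.INTER_CUBIC);cv2.imwrite('pics/crop1.png',big[:,:,::-1])
E
```

```text
[[486.1, 0.0, 320.0], [0.0, 486.1, 204.2], [0.0, 0.0, 1.0]] [467.   3. 973.] [[0.02, -1.0, 0.0], [-1.0, -0.02, -0.09], [0.09, 0.0, -1.0]]
case 0.8 [460. 217.] 6975 mean [ 528.6 -264.5] rect [ 529.5 -263.9] [201.9 140.3] 5.0
cover 0.94 [195. 204.] 6454 mean [544.7 260.1] rect [545.4 259.7] [199.7 129.4] 2.8
eraser 0.69 [470. 140.] 458 mean [ 694.2 -291.3] rect [ 694.1 -291.1] [32.3 59.7] 71.4
eraser 0.67 [380. 213.] 110 mean [ 542.1 -116.9] rect [ 542.3 -116.7] [28.8 14. ] 27.0
eraser 0.63 [457. 196.] 304 mean [ 571.7 -258.4] rect [ 571.5 -258.5] [24.1 49.8] 19.5
usb_stick 0.77 [461. 242.] 224 mean [ 479.4 -277.3] rect [ 479.9 -274.6] [17.5 52.8] 1.1
tray 0.93 [322. 141.] 3906 mean [677.1   2.6] rect [679.6   1.4] [ 97.5 170.9] 2.2
dish 0.63 [319. 266.] 2788 mean [432.5   7.8] rect [434.2   6.6] [113.8 113.5] 27.7
pencil_pot 0.72 [308. 201.] 1076 mean [549.9  27.1] rect [549.7  26.2] [70.5 64.4] 27.8
lm case_rim 0.56 [463.3 218.9] [ 528.8 -271.8   40. ]
lm case 0.8 [454.  219.3] [ 530.2 -264.9    0. ]
lm case 0.55 [195.1 202.9] [553.1 255.5   0. ]
lm cover 0.92 [193.4 203.4] [552.1 258.9   0. ]
lm cover 0.6 [456.8 219.6] [ 529.8 -270.5    0. ]
lm cover 0.29 [462.3 219.3] [ 530.6 -281.6    0. ]
lm eraser 0.85 [455.8 199. ] [ 569.7 -264.9   14. ]
lm eraser 0.71 [469.9 136. ] [ 697.5 -293.9   14. ]
lm eraser 0.54 [378.7 212.7] [ 539.5 -112.2   14. ]
lm usb_stick 0.66 [458.4 241.6] [ 485.5 -269.5   14. ]
lm usb_stick 0.5 [462.  217.2] [ 533.8 -276.9   14. ]
lm tray 0.7 [322.6 141.3] [684.    1.5   0. ]
lm dish 0.82 [317.  263.8] [436.3   8.    0. ]
lm pencil_pot 0.85 [307.6 203.9] [555.5  29.3   0. ]
```

View pics/crop1.png

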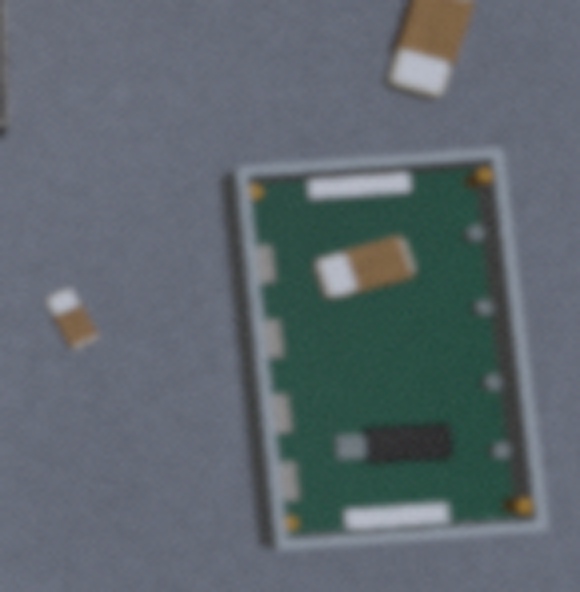

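The crop confirms that the eraser on the board at (457,197) is the middle-sized one: it measures about 50x24 mm, against 60x32 mm for (473,136) and 29x14 mm for (383,212). The stick's plug points towards +y. Next I'll move above the case and look with the wrist camera.

```bash
cat >> h.py <<'E'
from scipy.spatial.transform import Rotation as Ro
def Rdown(deg):
    a=np.radians(deg);z=np.array([np.cos(a),np.sin(a),0]);y=np.array([0,0,-1.]);return np.stack([np.cross(y,z),y,z],1)
def delta(tgt,deg,p=None,R=None):
    s=arm.observe();p=np.array(s['tool_pos'] if p is None else p);R=np.array(s['eef_rot'] if R is None else R)
    d=R.T@(np.array(tgt)-p);rv=Ro.from_matrix(R.T@Rdown(deg)).as_rotvec()
    return np.round(d,1).tolist(),np.round(rv,3).tolist()
def st():
    s=arm.observe();R=np.array(s['eef_rot']);print('t',s['t'],'p',np.round(s['tool_pos'],1),'jaw',round(np.degrees(np.arctan2(R[1,2],R[0,2])),2),'yax',R[:,1].round(4),'j',np.round(s['joints'],2),'w',round(s['width'],1),'F',np.round(s['wrist_force'],1))
E
python3 -c "
from h import *
print(delta([510,-266,250],5))"
```

```text
([-358.6, -19.0, -125.3], [-0.0, -1.241, 0.0])
```

{"fn": "send_rows", "kwargs": {"deltas": [110,-40,-2,-14,0,-0.138,0,110,-80,-4,-28,0,-0.276,0,110,-120,-6,-42,0,-0.414,0,110,-160,-8,-56,0,-0.552,0,110,-200,-10,-70,0,-0.69,0]}}

```text
t: 1.4
tool_pos: [388.4, -379.6, 241.2]
eef_rot: [[-0.443, 0.0, 0.897], [-0.897, -0.0, -0.443], [0.0, -1.0, 0.0]]
wrist_force: [0.5, -0.9, -0.4]
width: 54.3
```

```bash
python3 -c "
from h import *
st();print(delta([510,-266,250],5))"
```

```text
t 1.4 p [ 388.4 -379.6  241.2] jaw -26.27 yax [ 4.e-04 -4.e-04 -1.e+00] j [-0.8   0.26  1.62 -0.    1.26 -0.34] w 54.3 F [ 0.5 -0.9 -0.4]
([-155.7, -8.8, 58.8], [-0.0, -0.546, 0.0])
```

{"fn": "send_rows", "kwargs": {"deltas": [110,-40,-2,15,0,-0.137,0,110,-78,-4,30,0,-0.274,0,110,-117,-6,45,0,-0.41,0,110,-155,-9,59,0,-0.546,0,110,-155,-9,59,0,-0.546,0]}}

```text
t: 1.9
tool_pos: [512.7, -265.5, 250.1]
eef_rot: [[0.088, 0.002, 0.996], [-0.996, 0.001, 0.088], [-0.001, -1.0, 0.002]]
wrist_force: [-0.5, -0.4, 0.3]
width: 52.1
```

```bash
python3 - <<'E'
from h import *
st();im=snap('wrist','w1.png');c=arm.calibration('wrist')
print(np.round(-np.array(c['R']).T@np.array(c['t'])), c['K'][0][0])
for n,h in dict(case=40,eraser=28,usb_stick=24).items():
    for d in arm.silhouettes('wrist',n)[:3]:
        m=d['mask'].astype(np.uint8);ys,xs=np.nonzero(m)
        P=np.array([ray('wrist',(x,y),h,c)[:2] for x,y in zip(xs,ys)],np.float32)
        r=cv2.minAreaRect(P)
        print(n,round(d['conf'],2),np.round(d['position']),len(xs),'mean',P.mean(0).round(1),'rect',np.round(r[0],1),np.round(r[1],1),round(r[2],1))
for n,z in dict(case_rim=40,eraser=14,usb_stick=14).items():
    for d in arm.landmark_of('wrist',n)[:2]: print('lm',n,round(d['conf'],2),np.round(d['position'],1),ray('wrist',d['position'],z,c).round(1))
E
```

```text
t 1.9 p [ 512.7 -265.5  250.1] jaw 5.07 yax [ 2.3e-03  9.0e-04 -1.0e+00] j [-0.5   0.31  1.53  0.    1.3  -0.59] w 52.1 F [-0.5 -0.4  0.3]
[ 504. -186.  403.] 302.6954679938388
eraser 0.93 [453. 213.] 998 mean [ 687.8 -296.8] rect [ 687.5 -296.8] [30.2 63.4] 72.8
eraser 0.8 [365. 177.] 650 mean [ 569.2 -263.4] rect [ 569.3 -263.5] [24.1 47. ] 19.8
eraser 0.63 [355.  58.] 350 mean [ 540.2 -127.2] rect [ 540.3 -127. ] [29.3 14.8] 29.6
usb_stick 0.62 [294. 188.] 591 mean [ 477.7 -279. ] rect [ 477.3 -277.8] [19.2 55.5] 3.8
lm case_rim 0.8 [329.6 186.6] [ 524.2 -274.1   40. ]
lm eraser 0.89 [353.9  59.5] [ 539.7 -125.    14. ]
lm eraser 0.82 [367. 179.] [ 573.6 -266.    14. ]
lm usb_stick 0.87 [291.8 186.8] [ 475.9 -284.8   14. ]
```

View pics/w1.png

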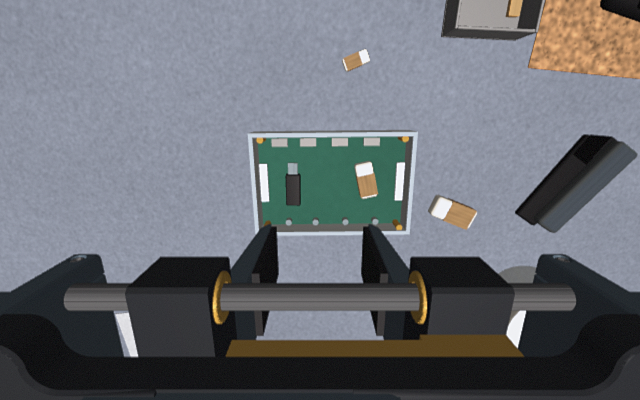

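The wrist view shows the stick at (293,187) with its plug towards +y, and the eraser at (366,180), tilted by about 18 degrees. I'll go to the eraser.

```bash
python3 - <<'E'
from h import *
st();print(delta([570,-264,120],18.5));print(delta([570,-264,33],18.5))
E
```

```text
t 2.25 p [ 508.6 -269.5  250. ] jaw 4.57 yax [-2.e-04 -2.e-04 -1.e+00] j [-0.51  0.31  1.53 -0.    1.3  -0.59] w 51.8 F [ 0.4 -0.1 -1.3]
([-0.7, 130.0, 61.7], [0.0, -0.243, 0.0])
([-0.7, 217.0, 61.7], [0.0, -0.243, 0.0])
```

```bash
cat >> h.py <<'E'
def meas(cam,hs,lms={},k=3):
    c=arm.calibration(cam)
    for n,h in hs.items():
        for d in arm.silhouettes(cam,n)[:k]:
            m=d['mask'].astype(np.uint8);ys,xs=np.nonzero(m)
            P=np.array([ray(cam,(x,y),h,c)[:2] for x,y in zip(xs,ys)],np.float32)
            r=cv2.minAreaRect(P)
            print(n,round(d['conf'],2),np.round(d['position']),len(xs),'mean',P.mean(0).round(1),'rect',np.round(r[0],1),np.round(r[1],1),round(r[2],1))
    for n,z in lms.items():
        for d in arm.landmark_of(cam,n)[:2]: print('lm',n,round(d['conf'],2),np.round(d['position'],1),ray(cam,d['position'],z,c).round(1))
E
python3 - <<'E'
from h import *
im=snap('wrist','w2.png');meas('wrist',dict(case=40,eraser=28,usb_stick=24),dict(eraser=14,case_rim=40));st()
E
```

```text
case 0.83 [336. 176.] 15653 mean [ 529.8 -265.7] rect [ 529.8 -270.1] [201.7 132.7] 5.2
case 0.47 [369. 174.] 669 mean [ 569.5 -258.9] rect [ 569.7 -259.2] [23.8 45.5] 15.8
eraser 0.7 [368. 174.] 592 mean [ 571.5 -260.9] rect [ 571.9 -261.1] [22.2 45.6] 18.4
eraser 0.7 [359.  55.] 382 mean [ 541.8 -125.3] rect [ 541.9 -125.1] [29.9 15.7] 29.2
eraser 0.57 [456. 209.] 979 mean [ 690.3 -294.5] rect [ 690.2 -294.6] [29.  62.7] 73.3
usb_stick 0.86 [296. 184.] 531 mean [ 480.5 -278.6] rect [ 480.4 -276.9] [18.2 52.6] 3.7
lm eraser 0.89 [454.  207.1] [ 693.5 -297.9   14. ]
lm eraser 0.73 [357.1  58.1] [ 541.8 -125.7   14. ]
lm case_rim 0.62 [333.2 183.1] [ 526.  -271.7   40. ]
t 2.55 p [ 509.2 -268.9  250. ] jaw 4.66 yax [-0.e+00 -1.e-04 -1.e+00] j [-0.51  0.31  1.53 -0.    1.3  -0.59] w 51.7 F [ 0.4  0.1 -0.2]
```

{"fn": "send_rows", "kwargs": {"deltas": [110,-1,40,21,0,-0.08,0,110,-2,80,42,0,-0.16,0,110,-2,120,62,0,-0.236,0,110,-2,150,62,0,-0.236,0,110,-2,160,62,0,-0.236,0]}}

```text
t: 3.05
tool_pos: [569.4, -260.4, 86.1]
eef_rot: [[0.313, -0.006, 0.95], [-0.95, 0.003, 0.313], [-0.005, -1.0, -0.005]]
wrist_force: [-0.3, 0.1, 0.4]
width: 51.7
```

```bash
python3 - <<'E'
from h import *
im=snap('wrist','w3.png');meas('wrist',dict(eraser=28));st();print(delta([571,-262,32.5],18.2))
E
```

```text
eraser 0.91 [323. 226.] 1812 mean [ 571.7 -260.9] rect [ 571.9 -261.3] [23. 48.] 18.1
eraser 0.72 [350.  23.] 1292 mean [ 544.  -128.1] rect [ 544.2 -128.3] [29.2 16.2] 26.2
t 3.15 p [ 570.2 -261.3   88.6] jaw 18.21 yax [-0.003   0.0013 -1.    ] j [-0.45  0.52  1.63 -0.    1.   -0.77] w 51.8 F [0.6 1.3 0.3]
([1.1, 56.1, 0.7], [0.002, 0.0, -0.002])
```

View pics/w3.png

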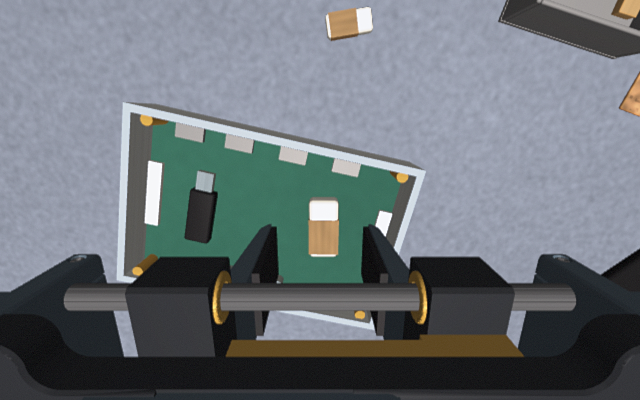

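The eraser is centred between the fingers, at (323,226). I'll descend and close.

{"fn": "send_rows", "kwargs": {"deltas": [110,0,25,0,0,0,0,110,0,47,0,0,0,0,110,0,57,0,0,0,0,110,0,57,0,0,0,0,210,0,57,0,0,0,0], "grip_force": 15}}

```text
t: 3.65
tool_pos: [572.0, -262.2, 34.7]
eef_rot: [[0.312, 0.003, 0.95], [-0.95, -0.001, 0.312], [0.002, -1.0, 0.002]]
wrist_force: [0.5, -0.4, -0.7]
width: 46.6
```

{"fn": "send_rows", "kwargs": {"deltas": [230,0,0,0,0,0,0,230,0,0,0,0,0,0,230,0,0,0,0,0,0,230,0,0,0,0,0,0]}}

```text
t: 4.05
tool_pos: [571.4, -261.7, 33.7]
eef_rot: [[0.313, 0.001, 0.95], [-0.95, -0.001, 0.313], [0.001, -1.0, 0.001]]
wrist_force: [-0.0, -0.5, 4.3]
width: 22.2
```

```bash
python3 - <<'E'
from h import *
st();print(delta([571,-262,150],18.2));
E
```

```text
t 4.05 p [ 571.4 -261.7   33.7] jaw 18.22 yax [ 1.1e-03 -6.0e-04 -1.0e+00] j [-0.45  0.58  1.68 -0.    0.88 -0.77] w 22.2 F [-0.  -0.5  4.3]
([0.3, -116.3, -0.4], [-0.001, 0.0, 0.001])
```

Width is 22.2 mm, so the eraser is held. I'll lift it and carry it to the tray.

{"fn": "send_rows", "kwargs": {"deltas": [230,0,-40,0,0,0,0,230,0,-80,0,0,0,0,230,-24,-96,19,0,-0.143,0,230,-48,-96,38,0,-0.286,0,230,-72,-96,57,0,-0.429,0]}}

```text
t: 4.55
tool_pos: [603.2, -174.7, 130.0]
eef_rot: [[0.683, 0.002, 0.73], [-0.73, -0.001, 0.683], [0.002, -1.0, 0.001]]
wrist_force: [0.6, 0.4, -0.1]
width: 21.8
```

```bash
python3 - <<'E'
from h import *
st();print(delta([668,0,125],92))
E
```

```text
t 4.55 p [ 603.2 -174.7  130. ] jaw 43.09 yax [ 1.8e-03 -6.0e-04 -1.0e+00] j [-0.3   0.48  1.58 -0.    1.08 -1.05] w 21.8 F [ 0.6  0.4 -0.1]
([-83.3, 5.0, 166.6], [-0.0, -0.854, 0.002])
```

{"fn": "send_rows", "kwargs": {"deltas": [230,-14,0,28,0,-0.142,0,230,-28,0,56,0,-0.284,0,230,-42,0,84,0,-0.427,0,230,-56,0,112,0,-0.57,0,230,-70,0,140,0,-0.71,0]}}

```text
t: 5.05
tool_pos: [658.1, -27.6, 128.8]
eef_rot: [[0.994, -0.0, 0.108], [-0.108, -0.0, 0.994], [-0.0, -1.0, -0.0]]
wrist_force: [-0.2, -1.1, 0.0]
width: 21.5
```

```bash
python3 - <<'E'
from h import *
im=snap('wrist','w4.png');st();print(delta([668,0,35],92))
snap('top','top2.png');meas('top',dict(tray=40),dict(tray=0))
E
```

```text
t 5.1 p [659.9 -22.8 128.8] jaw 84.18 yax [ 0.0021  0.0035 -1.    ] j [-0.05  0.52  1.5   0.    1.12 -1.52] w 21.9 F [1.3 2.8 0.5]
([5.6, 93.9, 23.2], [-0.004, -0.136, 0.002])
tray 0.9 [312. 152.] 227 mean [658.1  10.7] rect [682.3   3.9] [ 84.5 165.8] 4.0
tray 0.74 [457. 216.] 7302 mean [ 529.6 -264.8] rect [ 529.8 -264.5] [201.9 141.8] 5.6
lm tray 0.79 [321.4 141. ] [684.6   4.    0. ]
```

View pics/w4.png

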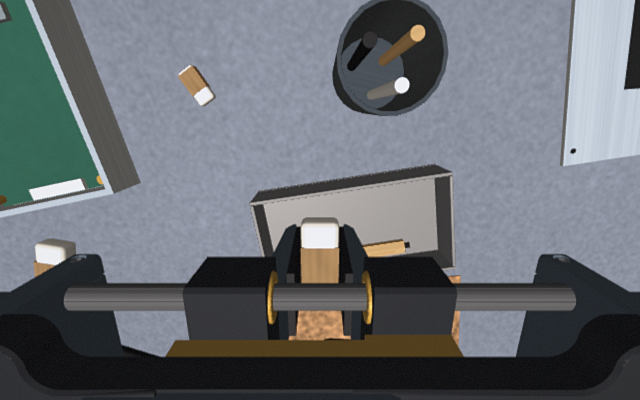

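The wrist view shows the eraser held at (320,240), with the tray's far part under it and the pencil at (385,250). I'll finish the turn, then lower and release.

{"fn": "send_rows", "kwargs": {"deltas": [230,4,20,23,0,-0.136,0,230,4,60,23,0,-0.136,0,230,4,90,23,0,-0.136,0,230,4,100,23,0,-0.136,0,230,4,100,23,0,-0.136,0]}}

```text
t: 5.75
tool_pos: [664.2, -7.7, 27.8]
eef_rot: [[1.0, -0.001, -0.02], [0.02, -0.0, 1.0], [-0.001, -1.0, -0.0]]
wrist_force: [1.7, 0.2, -1.1]
width: 21.9
```

```bash
python3 - <<'E'
from h import *
st()
E
```

```text
t 5.75 p [664.2  -7.7  27.8] jaw 91.16 yax [-1.3e-03 -3.0e-04 -1.0e+00] j [-0.03  0.63  1.59 -0.    0.92 -1.62] w 21.9 F [ 1.7  0.2 -1.1]
```

{"fn": "send_rows", "kwargs": {"deltas": [230,4,3,0,0,0,0,230,4,4,0,0,0,0,110,4,4,0,0,0,0,110,4,4,0,0,0,0,110,4,4,0,0,0,0]}}

```text
t: 6.25
tool_pos: [668.5, -6.4, 25.5]
eef_rot: [[1.0, 0.0, -0.022], [0.022, -0.0, 1.0], [0.0, -1.0, -0.0]]
wrist_force: [-0.2, 0.1, 0.3]
width: 43.3
```

{"fn": "send_rows", "kwargs": {"deltas": [110,0,-30,0,0,0,0,110,0,-75,0,0,0,0,110,0,-120,0,0,0,0,110,0,-120,0,0,0,0]}}

```text
t: 6.65
tool_pos: [672.4, -6.4, 152.9]
eef_rot: [[1.0, 0.014, -0.022], [0.022, -0.001, 1.0], [0.014, -1.0, -0.001]]
wrist_force: [0.3, -0.0, 0.7]
width: 51.9
```

```bash
python3 - <<'E'
from h import *
im=snap('wrist','w5.png');st();print(delta([480,-280,120],3.7))
E
```

```text
t 6.7 p [670.5  -6.3 149.3] jaw 91.28 yax [ 8.4e-03 -3.0e-04 -1.0e+00] j [-0.03  0.52  1.45 -0.    1.16 -1.62] w 51.8 F [-0.1  0.  -2. ]
([-196.8, 27.8, -269.3], [-0.006, 1.529, 0.007])
```

View pics/w5.png

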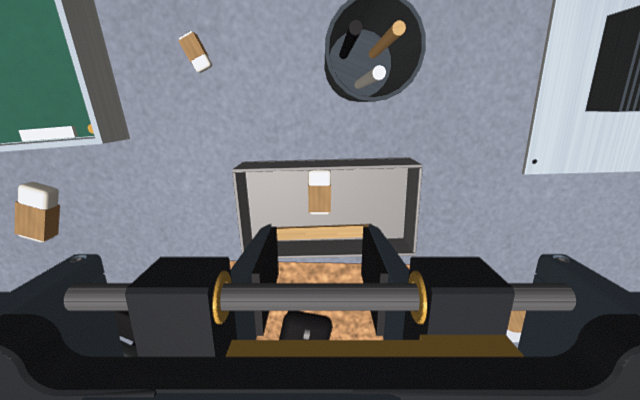

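The eraser lies flat in the tray at (319,190). Next is the stick.

{"fn": "send_rows", "kwargs": {"deltas": [110,-18,0,-25,0,0.139,0,110,-36,0,-49,0,0.278,0,110,-54,0,-74,0,0.417,0,110,-72,0,-98,0,0.556,0,110,-90,0,-123,0,0.695,0]}}

```text
t: 7.2
tool_pos: [579.3, -131.8, 143.4]
eef_rot: [[0.779, -0.003, 0.627], [-0.627, 0.001, 0.779], [-0.003, -1.0, -0.001]]
wrist_force: [0.2, -0.2, -0.1]
width: 51.9
```

```bash
python3 - <<'E'
from h import *
st();print(delta([480,-283,120],3.7))
E
```

```text
t 7.2 p [ 579.3 -131.8  143.4] jaw 51.14 yax [-3.e-03  6.e-04 -1.e+00] j [-0.24  0.42  1.65 -0.    1.08 -1.14] w 51.9 F [ 0.2 -0.2 -0.1]
([17.5, 23.6, -180.0], [0.002, 0.828, -0.002])
```

{"fn": "send_rows", "kwargs": {"deltas": [110,3,2,-30,0,0.138,0,110,6,4,-60,0,0.276,0,110,9,10,-90,0,0.414,0,110,12,15,-120,0,0.552,0,110,15,20,-150,0,0.69,0]}}

```text
t: 7.7
tool_pos: [497.7, -258.3, 123.4]
eef_rot: [[0.201, -0.003, 0.98], [-0.98, 0.001, 0.201], [-0.002, -1.0, -0.002]]
wrist_force: [-0.3, -0.1, 0.4]
width: 51.8
```

```bash
python3 - <<'E'
from h import *
st();print(delta([480,-283,90],3.7))
E
```

```text
t 7.7 p [ 497.7 -258.3  123.4] jaw 11.6 yax [-0.0026  0.0013 -1.    ] j [-0.5   0.39  1.75 -0.    1.   -0.7 ] w 51.8 F [-0.3 -0.1  0.4]
([20.6, 33.4, -22.2], [0.002, 0.138, -0.002])
```

{"fn": "send_rows", "kwargs": {"deltas": [110,20,25,-21,0,0.12,0,110,20,32,-21,0,0.13,0,110,20,32,-21,0,0.13,0]}}

```text
t: 8.0
tool_pos: [481.4, -281.1, 90.8]
eef_rot: [[0.078, -0.004, 0.997], [-0.997, 0.003, 0.078], [-0.003, -1.0, -0.004]]
wrist_force: [0.4, -0.2, -0.1]
width: 52.0
```

```bash
python3 - <<'E'
from h import *
im=snap('wrist','w6.png');meas('wrist',dict(usb_stick=24),dict(usb_stick=14));st();print(delta([480,-284,32.5],3.7))
E
```

```text
usb_stick 0.75 [317. 219.] 1549 mean [ 481.  -278.3] rect [ 481.  -276.9] [19.2 55.6] 4.5
lm usb_stick 0.56 [320.4 215.6] [ 483.3 -280.6   14. ]
t 8.15 p [ 483.9 -281.2   93.3] jaw 4.58 yax [ 7.e-04 -2.e-04 -1.e+00] j [-0.55  0.42  1.79  0.    0.93 -0.63] w 51.9 F [0.  0.1 0.1]
([2.4, 60.8, -4.1], [-0.001, 0.015, 0.0])
```

View pics/w6.png

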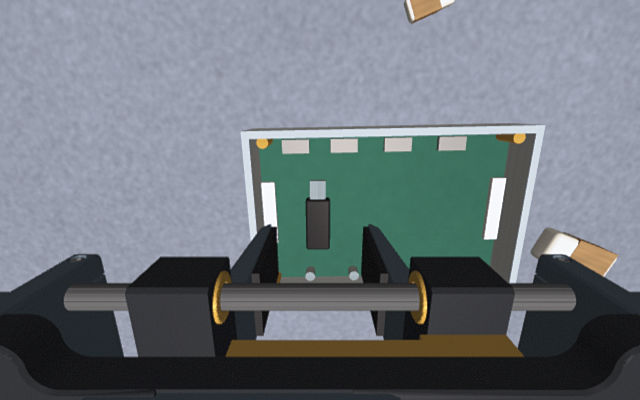

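The stick is at (318,218), with its body centre near y=-284. I'll descend and grip.

{"fn": "send_rows", "kwargs": {"deltas": [110,2.5,25,-3,0,0,0,110,2.5,50,-3,0,0,0,110,2.5,61,-3,0,0,0,110,2.5,61,-3,0,0,0,215,2.5,61,-3,0,0,0]}}

```text
t: 8.65
tool_pos: [481.3, -284.4, 32.7]
eef_rot: [[0.079, 0.001, 0.997], [-0.997, -0.001, 0.079], [0.001, -1.0, 0.001]]
wrist_force: [-0.6, -0.5, -0.1]
width: 46.7
```

{"fn": "send_rows", "kwargs": {"deltas": [235,0,0,0,0,0,0,235,0,0,0,0,0,0,235,0,0,0,0,0,0,235,0,0,0,0,0,0]}}

```text
t: 9.05
tool_pos: [480.4, -284.7, 32.2]
eef_rot: [[0.078, 0.0, 0.997], [-0.997, -0.0, 0.078], [0.0, -1.0, 0.0]]
wrist_force: [-0.0, 0.6, 1.5]
width: 18.6
```

```bash
python3 - <<'E'
from h import *
st();meas('top',dict(dish=38,pencil_pot=80),dict(dish=0));print(delta([427,10,130],90))
E
```

```text
t 9.05 p [ 480.4 -284.7   32.2] jaw 4.46 yax [ 4.e-04 -2.e-04 -1.e+00] j [-0.56  0.49  1.86  0.    0.79 -0.63] w 18.6 F [-0.   0.6  1.5]
([-297.9, -97.9, -30.2], [-0.0, -1.493, 0.0])
```

Width is 18.6 mm, so the stick is held. I'll lift it and carry it to the dish.

{"fn": "send_rows", "kwargs": {"deltas": [235,0,-40,0,0,0,0,235,0,-80,0,0,0,0,235,-29,-100,-3,0,-0.142,0,235,-58,-100,-5,0,-0.284,0,235,-87,-100,-8,0,-0.426,0]}}

```text
t: 9.7
tool_pos: [465.6, -198.0, 132.8]
eef_rot: [[0.487, 0.002, 0.873], [-0.873, -0.001, 0.487], [0.002, -1.0, 0.001]]
wrist_force: [0.1, 0.5, -0.4]
width: 19.0
```

```bash
python3 - <<'E'
from h import *
st();print(delta([428,16,130],90))
E
```

```text
t 9.7 p [ 465.6 -198.   132.8] jaw 29.16 yax [ 1.9e-03 -9.0e-04 -1.0e+00] j [-0.42  0.3   1.87  0.    0.97 -0.93] w 19.0 F [ 0.1  0.5 -0.4]
([-205.2, 2.6, 71.4], [-0.0, -1.062, 0.002])
```

{"fn": "send_rows", "kwargs": {"deltas": [235,-28,0,10,0,-0.142,0,235,-55,0,19,0,-0.284,0,235,-82,0,28,0,-0.426,0,235,-110,0,38,0,-0.568,0,235,-137,0,48,0,-0.71,0]}}

```text
t: 10.2
tool_pos: [440.8, -54.3, 131.9]
eef_rot: [[0.939, -0.0, 0.344], [-0.344, -0.0, 0.939], [-0.0, -1.0, -0.0]]
wrist_force: [0.4, 0.5, 0.4]
width: 18.7
```

```bash
python3 - <<'E'
from h import *
st();print(delta([428,16,120],90))
E
```

```text
t 10.2 p [440.8 -54.3 131.9] jaw 69.88 yax [-1.e-04 -1.e-04 -1.e+00] j [-0.15  0.21  2.   -0.    0.93 -1.37] w 18.7 F [0.4 0.5 0.4]
([-36.2, 11.9, 61.6], [0.0, -0.351, -0.0])
```

{"fn": "send_rows", "kwargs": {"deltas": [235,-13,4,21,0,-0.13,0,235,-25,8,42,0,-0.25,0,235,-36,12,60,0,-0.35,0,235,-36,12,60,0,-0.35,0]}}

```text
t: 10.6
tool_pos: [427.5, 15.0, 119.5]
eef_rot: [[1.0, -0.002, 0.004], [-0.004, 0.0, 1.0], [-0.002, -1.0, 0.0]]
wrist_force: [1.0, -0.8, -0.5]
width: 18.8
```

```bash
python3 - <<'E'
from h import *
im=snap('wrist','w7.png');meas('wrist',dict(dish=38),dict(dish=0));st();print(delta([428,16,28],90))
E
```

```text
dish 0.62 [300. 198.] 8735 mean [413.9   2.3] rect [419.3   2.9] [ 89.4 115.2] 0.8
lm dish 0.68 [307.8 210.1] [435.9   1.7   0. ]
t 10.75 p [428.9  13.  120.1] jaw 89.55 yax [ 6.e-04 -5.e-04 -1.e+00] j [ 0.    0.2   2.04 -0.    0.89 -1.56] w 18.7 F [0.6 1.4 0.4]
([-1.0, 92.1, 3.1], [0.001, -0.008, 0.001])
```

View pics/w7.png

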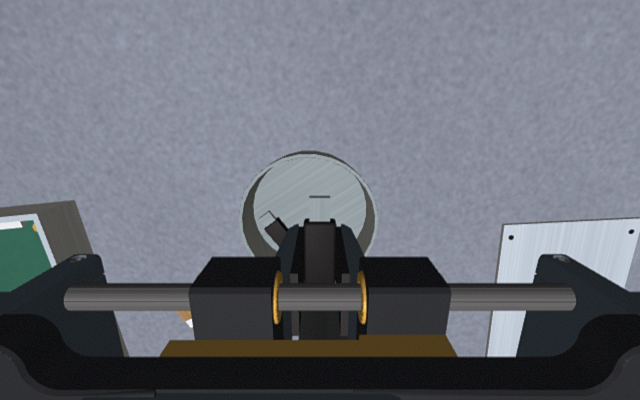

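```bash
python3 - <<'E'
from h import *
for uv in [(265,212),(268,220),(285,225),(275,240),(290,238)]: print(uv,ray('wrist',uv,13).round(1))
for uv in [(243,215),(377,215),(310,152)]: print(uv,ray('wrist',uv,38).round(1))
for uv in [(334,255),(329,253),(339,257)]: print('top',uv,ray('top',uv,13).round(1))
E
```

```text
(265, 212) [434.  -37.7  13. ]
(268, 220) [441.7 -35.4  13. ]
(285, 225) [446.8 -20.   13. ]
(275, 240) [461.7 -30.   13. ]
(290, 238) [459.8 -15.9  13. ]
(243, 215) [428.  -51.1  38. ]
(377, 215) [428.9  59.3  38. ]
(310, 152) [376.9   5.   38. ]
top (334, 255) [454.5 -25.2  13. ]
top (329, 253) [458.3 -15.3  13. ]
top (339, 257) [450.8 -35.   13. ]
```

The adapter is near (450,-26), clear of the fingers if I release at y≈17 with a small opening.

{"fn": "send_rows", "kwargs": {"deltas": [235,-1,40,4,0,0,0,235,-1,75,4,0,0,0,235,-1,93,4,0,0,0,235,-1,97,4,0,0,0,235,-1,97,4,0,0,0]}}

```text
t: 11.25
tool_pos: [427.9, 16.7, 22.9]
eef_rot: [[1.0, -0.0, 0.008], [-0.008, -0.0, 1.0], [-0.0, -1.0, -0.0]]
wrist_force: [-0.1, 0.2, 0.0]
width: 19.0
```

{"fn": "send_rows", "kwargs": {"deltas": [165,0,0,0,0,0,0,165,0,0,0,0,0,0,165,0,-40,0,0,0,0,165,0,-85,0,0,0,0,165,0,-130,0,0,0,0]}}

```text
t: 11.75
tool_pos: [427.5, 17.4, 155.3]
eef_rot: [[1.0, 0.001, 0.007], [-0.007, -0.0, 1.0], [0.001, -1.0, -0.0]]
wrist_force: [1.4, -0.1, 0.0]
width: 32.0
```

```bash
python3 - <<'E'
from h import *
im=snap('wrist','w8.png');st();print(delta([550,259,200],92))
E
```

```text
t 11.8 p [432.1  17.5 162.2] jaw 89.61 yax [ 1.560e-02  1.000e-04 -9.999e-01] j [ 0.01  0.15  1.99 -0.    0.99 -1.55] w 32.4 F [2.2 0.1 4.8]
([116.9, -35.9, 242.3], [0.0, -0.042, 0.016])
```

View pics/w8.png

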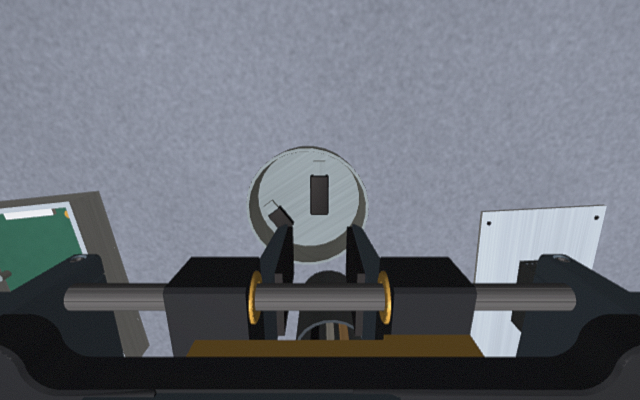

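The stick is flat in the dish at (319,192). On to the cover.

{"fn": "send_rows", "kwargs": {"deltas": [60,18,-20,36,0,0,0,60,36,-36,72,0,0,0,0,54,-36,108,0,0,0,0,72,-36,146,0,0,0,0,90,-36,186,0,0,0]}}

```text
t: 12.3
tool_pos: [519.6, 204.3, 190.1]
eef_rot: [[1.0, 0.002, 0.007], [-0.007, 0.0, 1.0], [0.002, -1.0, 0.0]]
wrist_force: [0.5, -1.0, 0.2]
width: 69.2
```

```bash
python3 - <<'E'
from h import *
st();print(delta([540,259,210],92))
E
```

```text
t 12.3 p [519.6 204.3 190.1] jaw 89.6 yax [ 2.4e-03  5.0e-04 -1.0e+00] j [ 0.35  0.32  1.67 -0.    1.15 -1.21] w 69.2 F [ 0.5 -1.   0.2]
([20.1, -19.8, 54.8], [-0.0, -0.042, 0.002])
```

{"fn": "send_rows", "kwargs": {"deltas": [0,10,-10,28,0,-0.02,0,0,20,-20,55,0,-0.042,0,0,20,-20,55,0,-0.042,0,0,20,-20,55,0,-0.042,0]}}

```text
t: 12.7
tool_pos: [539.1, 257.8, 209.2]
eef_rot: [[0.999, 0.001, -0.036], [0.036, -0.0, 0.999], [0.001, -1.0, -0.0]]
wrist_force: [0.9, -0.9, -0.1]
width: 91.2
```

```bash
python3 - <<'E'
from h import *
im=snap('wrist','w9.png');meas('wrist',dict(cover=4),dict(cover=0),1);st()
snap('top','top3.png');meas('top',dict(cover=4,case=40),dict(cover=0))
E
```

```text
cover 0.8 [320. 180.] 17049 mean [537.  258.1] rect [544.5 258.3] [200.1 129.8] 2.8
lm cover 0.68 [318.1 185.6] [544.3 254.4   0. ]
t 12.85 p [538.6 256.6 208.8] jaw 91.96 yax [-7.e-04 -7.e-04 -1.e+00] j [ 0.43  0.37  1.55 -0.    1.23 -1.18] w 91.1 F [-0.5 -0.2 -0.7]
cover 0.84 [204. 224.] 4209 mean [529.3 248.3] rect [544.9 259.7] [200.7 129.2] 2.8
case 0.84 [460. 220.] 7434 mean [ 527.9 -264.8] rect [ 528.9 -264.7] [199.6 138.7] 5.6
case 0.69 [319. 264.] 2604 mean [433.8   6.3] rect [434.7   6.7] [115.4 112.6] 1.1
lm cover 0.84 [195.6 204.6] [549.7 254.4   0. ]
```

View pics/w9.png

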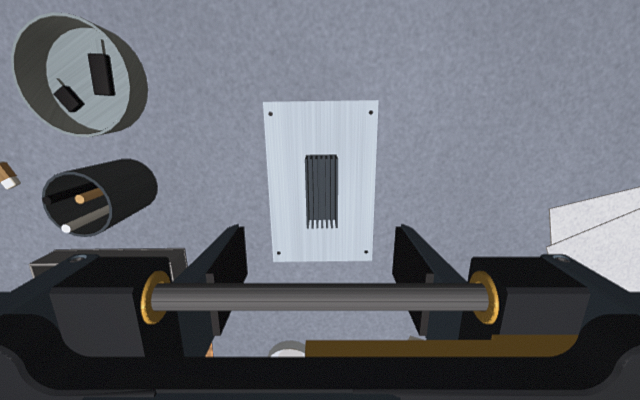

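The cover's centre is (545,259) and its angle is 2.8°. The heat sink is between the fingers at (321,190). I'll descend to TCP z≈27.

{"fn": "send_rows", "kwargs": {"deltas": [0,6.5,40,2.3,0,-0.015,0,0,6.5,80,2.3,0,-0.015,0,0,6.5,110,2.3,0,-0.015,0,0,6.5,130,2.3,0,-0.015,0,0,6.5,130,2.3,0,-0.015,0]}}

```text
t: 13.55
tool_pos: [543.6, 258.9, 75.9]
eef_rot: [[0.999, -0.006, -0.05], [0.05, -0.003, 0.999], [-0.006, -1.0, -0.003]]
wrist_force: [-1.0, -0.0, -0.7]
width: 91.5
```

```bash
python3 - <<'E'
from h import *
im=snap('wrist','w10.png');meas('wrist',dict(cover=4),dict(cover=0),1);st();print(delta([545,259,27],92.8))
E
```

```text
cover 0.91 [319. 186.] 34863 mean [525.7 258.5] rect [548.3 260.1] [203.  132.2] 2.9
lm cover 0.9 [319.9 218.5] [545.9 258.8   0. ]
t 13.7 p [546.6 260.4  80.2] jaw 92.86 yax [ 2.1e-03  8.0e-04 -1.0e+00] j [ 0.43  0.49  1.7  -0.    0.95 -1.19] w 91.1 F [-0.5 -0.4  0.6]
([-1.7, 53.2, -1.4], [-0.001, 0.001, 0.002])
```

View pics/w10.png

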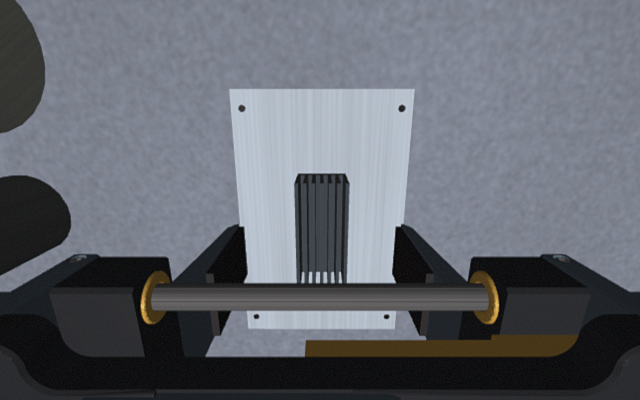

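```bash
python3 - <<'E'
from h import *
P=[ray('wrist',u,4)[:2] for u in [(230,89),(415,89),(396,328),(247,329)]]
print(np.round(P,1),np.mean(P,0).round(1))
P=[ray('wrist',u,4)[:2] for u in [(241.5,108),(402,108),(387,316.5),(256.5,316.5)]]
print(np.round(P,1),np.mean(P,0).round(1))
P=[ray('wrist',u,38)[:2] for u in [(295,181),(349,181)]]
print(np.round(P,1))
st()
E
```

```text
[[452.6 191.1]
 [446.1 322.4]
 [649.4 334.1]
 [657.1 198.9]] [551.3 261.6]
[[465.1 198.9]
 [459.4 314.9]
 [637.5 324.5]
 [643.2 207.7]] [551.3 261.5]
[[509.3 241.3]
 [507.6 277. ]]
t 13.7 p [546.6 260.4  80.2] jaw 92.86 yax [ 2.1e-03  8.0e-04 -1.0e+00] j [ 0.43  0.49  1.7  -0.    0.95 -1.19] w 91.1 F [-0.5 -0.4  0.6]
```

```bash
python3 - <<'E'
from h import *
st();im=snap('wrist','w11.png')
st();g=cv2.cvtColor(im,cv2.COLOR_RGB2GRAY)
c=arm.calibration('wrist')
# holes: refine by dark centroid
H=[]
for u,v in [(241.5,108),(402,108),(387,316.5),(256.5,316.5)]:
    u0,v0=int(u)-7,int(v)-7;w=np.clip(np.median(g[v0:v0+15,u0:u0+15])-25-g[v0:v0+15,u0:u0+15].astype(float),0,None)
    yy,xx=np.mgrid[v0:v0+15,u0:u0+15];p=((w*xx).sum()/w.sum(),(w*yy).sum()/w.sum());H.append(ray('wrist',p,4,c)[:2]);print(np.round(p,1),H[-1].round(1))
H=np.array(H);print(H.mean(0),np.degrees(np.arctan2(*( (H[3]-H[0]+H[2]-H[1])[::-1]))))
E
```

```text
t 13.7 p [546.6 260.4  80.2] jaw 92.86 yax [ 2.1e-03  8.0e-04 -1.0e+00] j [ 0.43  0.49  1.7  -0.    0.95 -1.19] w 91.1 F [-0.5 -0.4  0.6]
t 13.75 p [546.7 260.5  80.6] jaw 92.86 yax [ 0.0028  0.0012 -1.    ] j [ 0.43  0.49  1.7  -0.    0.95 -1.19] w 91.3 F [0.2 1.  0.3]
[239.9 103.1] [462.1 197.9]
[398.7 103.5] [456.7 312.3]
[387.7 313. ] [634.4 325. ]
[255.8 312.8] [640.  207.1]
[548.29204952 260.61553663] 3.519994841313075
```

View pics/w11.png

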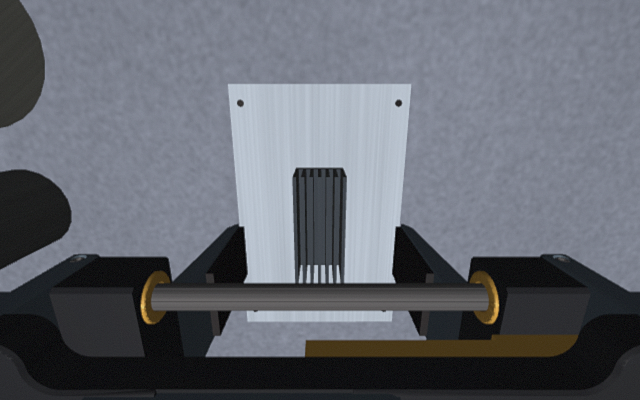

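The TCP is already over the cover centre, to about 1–2 mm. I'll go down, then close at 45 N.

{"fn": "send_rows", "kwargs": {"deltas": [0,0,25,0,0,0,0,0,0,45,0,0,0,0,0,0,52,0,0,0,0,0,0,52,0,0,0,0,100,0,52,0,0,0,0], "grip_force": 45}}

```text
t: 14.25
tool_pos: [546.6, 260.6, 28.3]
eef_rot: [[0.999, 0.002, -0.05], [0.05, 0.001, 0.999], [0.002, -1.0, 0.001]]
wrist_force: [-0.3, 0.1, -0.4]
width: 85.8
```

{"fn": "send_rows", "kwargs": {"deltas": [170,0,0,0,0,0,0,200,0,0,0,0,0,0,200,0,0,0,0,0,0,200,0,0,0,0,0,0,200,0,0,0,0,0,0]}}

```text
t: 14.75
tool_pos: [545.7, 260.2, 27.0]
eef_rot: [[0.999, 0.0, -0.05], [0.05, -0.0, 0.999], [0.0, -1.0, -0.0]]
wrist_force: [-0.2, -0.4, 0.4]
width: 46.2
```

```bash
python3 - <<'E'
from h import *
st()
E
```

```text
t 14.75 p [545.7 260.2  27. ] jaw 92.88 yax [ 2.e-04 -0.e+00 -1.e+00] j [ 0.43  0.55  1.75 -0.    0.84 -1.19] w 46.2 F [-0.2 -0.4  0.4]
```

{"fn": "send_rows", "kwargs": {"deltas": [200,0,0,0,0,0,0,200,0,0,0,0,0,0,200,0,0,0,0,0,0,200,0,0,0,0,0,0]}}

```text
t: 15.15
tool_pos: [545.6, 260.2, 26.9]
eef_rot: [[0.999, -0.0, -0.05], [0.05, -0.0, 0.999], [-0.0, -1.0, -0.0]]
wrist_force: [-0.2, 0.7, 0.9]
width: 35.8
```

{"fn": "send_rows", "kwargs": {"deltas": [200,0,-4,0,0,0,0,200,0,-12,0,0,0,0,200,0,-25,0,0,0,0,200,0,-40,0,0,0,0,200,0,-60,0,0,0,0]}}

```text
t: 15.65
tool_pos: [545.3, 260.0, 87.8]
eef_rot: [[0.999, -0.001, -0.05], [0.05, -0.001, 0.999], [-0.001, -1.0, -0.0]]
wrist_force: [0.1, 0.7, -2.5]
width: 35.7
```

```bash
python3 - <<'E'
from h import *
st();snap('scene','s2.png');snap('wrist','w12.png');st()
E
```

```text
t 15.65 p [545.3 260.   87.8] jaw 92.88 yax [-8.e-04 -5.e-04 -1.e+00] j [ 0.43  0.48  1.69 -0.    0.97 -1.19] w 35.7 F [ 0.1  0.7 -2.5]
t 15.75 p [547.8 261.2  90.5] jaw 92.88 yax [ 0.0066  0.0029 -1.    ] j [ 0.43  0.48  1.69 -0.    0.97 -1.19] w 35.8 F [ 1.   0.7 -2.6]
```

View pics/s2.png

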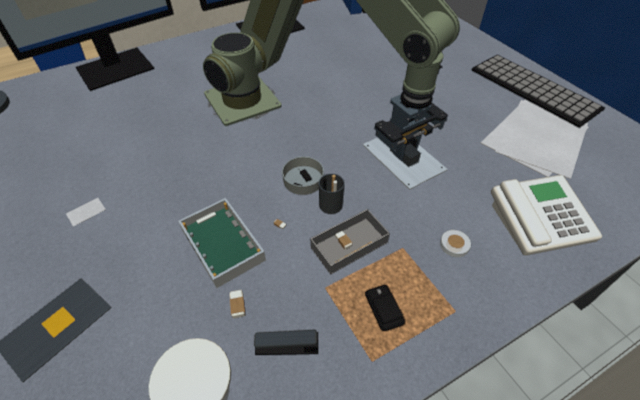

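View pics/w12.png

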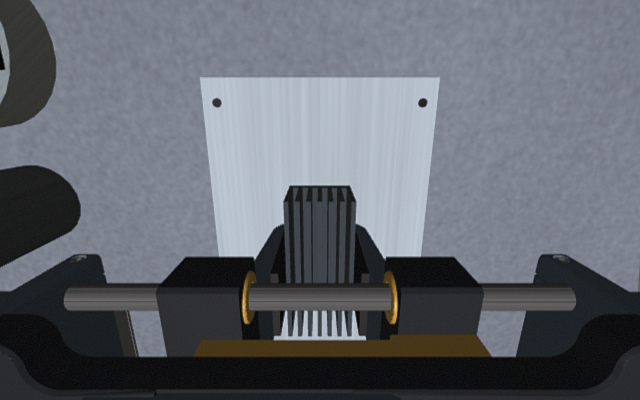

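The cover is held (width 35.8 mm) and off the desk. I'll raise it and then refine the case pose from the earlier still pictures.

{"fn": "send_rows", "kwargs": {"deltas": [200,0,-25,0,0,0,0,200,0,-55,0,0,0,0,200,0,-85,0,0,0,0,200,0,-105,0,0,0,0,200,0,-115,0,0,0,0]}}

```text
t: 16.25
tool_pos: [546.2, 260.5, 203.8]
eef_rot: [[0.999, 0.003, -0.05], [0.05, 0.001, 0.999], [0.003, -1.0, 0.001]]
wrist_force: [1.4, -0.4, -3.3]
width: 35.7
```

{"fn": "send_rows", "kwargs": {"deltas": [200,0,0,0,0,0,0,200,0,0,0,0,0,0]}}

```text
t: 16.45
tool_pos: [545.0, 259.9, 200.6]
eef_rot: [[0.999, -0.002, -0.05], [0.05, -0.001, 0.999], [-0.002, -1.0, -0.001]]
wrist_force: [0.3, 0.4, -3.2]
width: 35.7
```

```bash
python3 - <<'E'
from h import *
st();s=arm.observe();c=arm.calibration('wrist')
R=np.array(s['eef_rot']);p=np.array(s['tool_pos']);Rc=np.array(c['R']);tc=np.array(c['t'])
Rct=Rc@R; tct=Rc@p+tc   # X_c = Rct X_tool + tct
np.savez('ct.npz',Rct=Rct,tct=tct,K=c['K']);print(tct.round(1),Rct.round(3).tolist())
for f,(x0,x1,y0,y1) in {'w2':(235,430,115,245)}.items():
    im=cv2.imread(f'pics/{f}.png')[y0:y1,x0:x1];cv2.imwrite(f'pics/{f}c.png',cv2.resize(im,None,fx=4,fy=4,interpolation=cv2.INTER_CUBIC))
im=cv2.imread('pics/top1.png')[155:285,410:515];cv2.imwrite('pics/top1c.png',cv2.resize(im,None,fx=4.5,fy=4.5,interpolation=cv2.INTER_CUBIC))
E
```

```text
t 16.45 p [545.  259.9 200.6] jaw 92.88 yax [-0.0021 -0.001  -1.    ] j [ 0.43  0.39  1.54 -0.    1.22 -1.19] w 35.7 F [ 0.3  0.4 -3.2]
[  1.1  34.4 170.9] [[0.001, 0.0, 1.0], [0.957, -0.291, -0.001], [0.291, 0.957, -0.0]]
```

View pics/w2c.png

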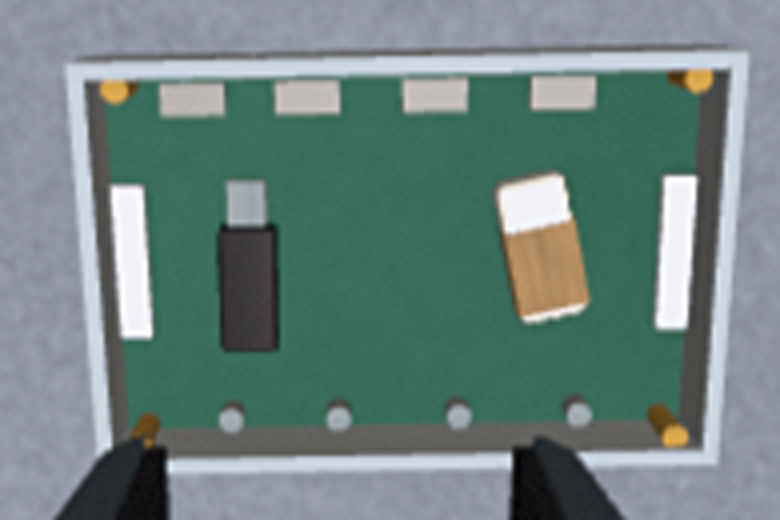

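View pics/top1c.png

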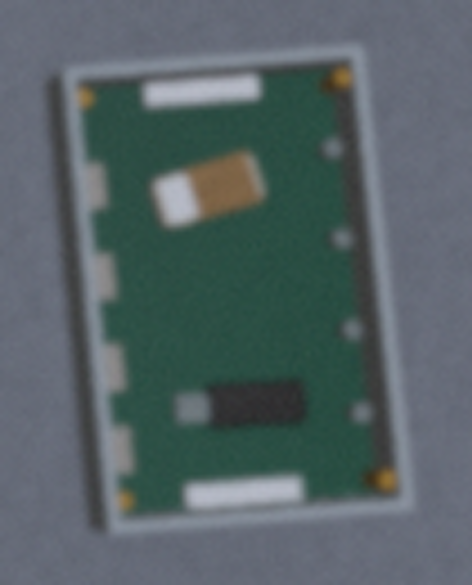

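```bash
cat > cp.py <<'E'
from h import *
d=np.load('ct.npz')
def calw(p,R): 
    R=np.array(R);Rc=d['Rct']@R.T;return dict(K=d['K'],R=Rc,t=d['tct']-Rc@np.array(p))
def fit(P,L=200,W=130):
    # P: corners order (-x,+y),(+x,+y),(+x,-y),(-x,-y)
    M=np.array([[-L/2,W/2],[L/2,W/2],[L/2,-W/2],[-L/2,-W/2]]);P=np.array(P)[:,:2];c=P.mean(0)
    H=M.T@(P-c);a=np.arctan2(H[0,1]-H[1,0],H[0,0]+H[1,1])
    Rm=np.array([[np.cos(a),-np.sin(a)],[np.sin(a),np.cos(a)]]);res=P-c-M@Rm.T
    return c,np.degrees(a),res
if __name__=='__main__':
    uv=(np.array([[66,64],[748,52],[718,464],[98,474]])+.5)/4-.5+[235,115]
    for p in ([508.6,-269.5,250],[509.2,-268.9,250]):
        C=calw(p,Rdown(4.62));r=fit([ray('w',u,40,C) for u in uv]);print('wrist',[np.round(x,1).tolist() for x in r])
    uv=(np.array([[107,532],[65,70],[362,45],[413,507]])+.5)/4.5-.5+[410,155]
    r=fit([ray('top',u,40) for u in uv]);print('top',[np.round(x,1).tolist() for x in r])
E
python3 cp.py
```

```text
wrist [[528.5, -270.6], 5.6, [[0.3, -0.2], [-0.4, -0.4], [0.2, 0.3], [-0.2, 0.4]]]
wrist [[529.1, -270.0], 5.6, [[0.3, -0.2], [-0.4, -0.4], [0.2, 0.3], [-0.2, 0.4]]]
top [[530.0, -269.7], 5.5, [[0.6, 0.4], [-1.3, -0.9], [-0.4, 0.3], [1.1, 0.3]]]
```

Both cameras agree: case centre (529.5,-270), 5.5°. I'll carry the cover over with its underside at about 173 mm.

{"fn": "send_rows", "kwargs": {"deltas": [200,-1,0,-15,0,0,0,200,-3,0,-40,0,0,0,200,-6,0,-75,0,0,0,200,-9,0,-115,0,0,0,200,-12,0,-155,0,0,0]}}

```text
t: 16.95
tool_pos: [540.3, 102.4, 200.6]
eef_rot: [[0.999, -0.003, -0.051], [0.051, -0.001, 0.999], [-0.003, -1.0, -0.001]]
wrist_force: [0.2, -0.2, -2.5]
width: 35.7
```

{"fn": "send_rows", "kwargs": {"deltas": [200,-3,0,-40,0,0,0,200,-6,0,-80,0,0,0,200,-9,0,-120,0,0,0,200,-12,0,-160,0,0,0,200,-16,0,-200,0,0,0]}}

```text
t: 17.45
tool_pos: [534.0, -98.1, 200.8]
eef_rot: [[0.999, -0.002, -0.05], [0.05, -0.0, 0.999], [-0.002, -1.0, 0.0]]
wrist_force: [-0.2, 0.0, -3.2]
width: 35.7
```

```bash
python3 - <<'E'
from h import *
st();print(delta([530,-270,200],95.5))
E
```

```text
t 17.45 p [534.  -98.1 200.8] jaw 92.86 yax [-2.4e-03 -1.0e-04 -1.0e+00] j [-0.2   0.29  1.68 -0.    1.17 -1.82] w 35.7 F [-0.2  0.  -3.2]
([-12.6, 0.8, -171.5], [-0.0, -0.046, -0.002])
```

{"fn": "send_rows", "kwargs": {"deltas": [200,-3,0,-40,0,-0.01,0,200,-6,0,-80,0,-0.02,0,200,-9,0,-115,0,-0.03,0,200,-11,0,-145,0,-0.04,0,200,-12,0,-162,0,-0.046,0]}}

```text
t: 17.95
tool_pos: [529.9, -261.2, 200.5]
eef_rot: [[0.996, -0.003, -0.094], [0.094, -0.0, 0.996], [-0.003, -1.0, 0.0]]
wrist_force: [-0.3, 0.4, -3.3]
width: 35.6
```

{"fn": "send_rows", "kwargs": {"deltas": [200,0,0,-6,0,0,0,200,0,0,-8,0,0,0,200,0,0,-8,0,0,0,200,0,0,-8,0,0,0]}}

```text
t: 18.35
tool_pos: [532.3, -265.1, 201.8]
eef_rot: [[0.995, -0.0, -0.097], [0.097, 0.001, 0.995], [-0.0, -1.0, 0.001]]
wrist_force: [0.2, -0.0, -3.8]
width: 36.4
```

```bash
python3 - <<'E'
from h import *
st();snap('wrist','w13.png');snap('top','top4.png');snap('scene','s4.png');st()
E
```

```text
t 18.35 p [ 532.3 -265.1  201.8] jaw 95.57 yax [-5.e-04  5.e-04 -1.e+00] j [-0.48  0.37  1.56  0.    1.21 -2.15] w 36.4 F [ 0.2 -0.  -3.8]
t 18.5 p [ 532.5 -265.3  202.1] jaw 95.57 yax [ 0.  0. -1.] j [-0.48  0.37  1.56  0.    1.21 -2.15] w 35.5 F [-0.3  0.5 -2.6]
```

View pics/w13.png

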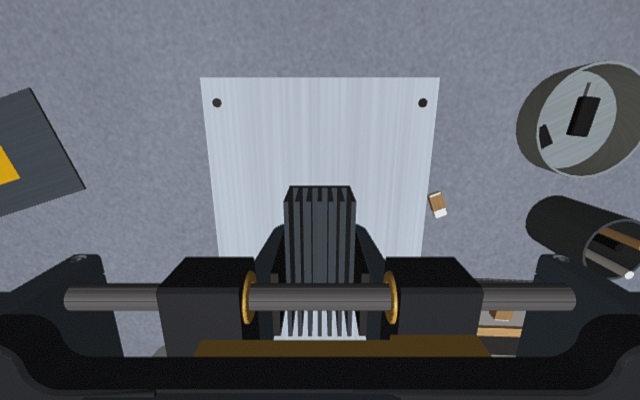

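View pics/top4.png

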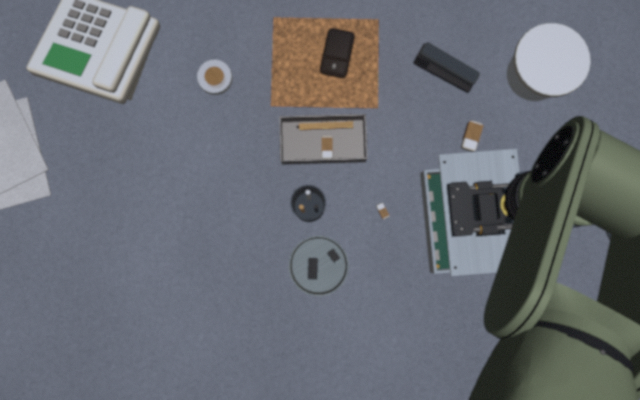

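View pics/s4.png

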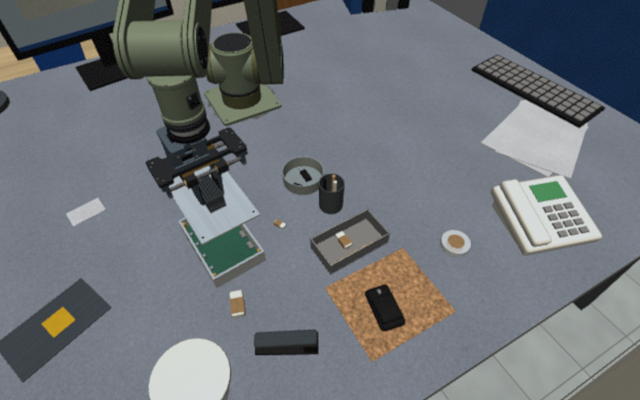

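```bash
python3 - <<'E'
from cp import *
im=cv2.imread('pics/w13.png');cv2.imwrite('pics/w13c.png',cv2.resize(im[65:125,190:450],None,fx=3,fy=3,interpolation=cv2.INTER_CUBIC))
# in tool frame: plane y=+23 (down)
Rct,tct,K=d['Rct'],d['tct'],d['K']
def toolpt(u,yt):
    v=Rct.T@np.linalg.inv(K)@np.array([u[0],u[1],1.]);o=-Rct.T@tct;return o+v*(yt-o[1])/v[1]
g=cv2.cvtColor(im,cv2.COLOR_BGR2GRAY).astype(float)
for c in (240,280,360,400): 
    col=g[70:85,c];print(c,70+np.interp(0.5*(col[:3].mean()+col[-3:].mean()),col,np.arange(15)) )
for r in (85,120,160,200):
    row=g[r];print(r,[int(x) for x in np.nonzero((np.abs(np.diff(row))>25))[0]])
for u in [(200.5,77),(439.5,77),(216.5,103),(422.5,103)]: print(u,toolpt(u,23).round(1))
E
```

```text
240 76.79569892473118
280 76.88288288288288
360 76.8989898989899
400 76.86309523809524
85 [200, 438, 536, 537, 556, 557, 585, 586, 589, 608, 609]
120 [46, 47, 48, 49, 203, 434, 516, 537, 569, 570, 592, 593, 614]
160 [8, 9, 68, 70, 71, 208, 430, 527, 542, 543, 583, 620, 621]
200 [50, 212, 282, 283, 284, 292, 294, 302, 305, 311, 336, 354, 355, 426, 427, 429, 540, 574]
(200.5, 77) [-100.2   23.   -65.4]
(439.5, 77) [-100.1   23.    63.9]
(216.5, 103) [-86.8  23.  -58.1]
(422.5, 103) [-86.7  23.   56. ]
```

View pics/w13c.png

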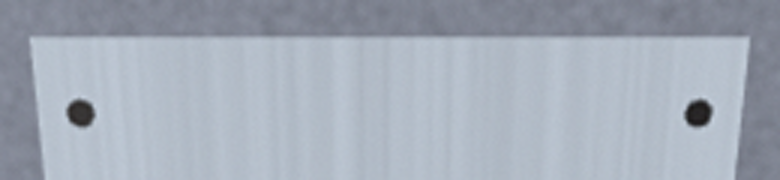

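The cover hasn't slipped. Its near edge is 100.2 mm from the TCP, so it's centred to under 1 mm. I'll lower it in two stages, with a check in between.

{"fn": "send_rows", "kwargs": {"deltas": [200,-1,20,-1,0,0,0,200,-2,50,-3,0,0,0,200,-3.2,75,-4.2,0,0,0,200,-3.2,92,-4.2,0,0,0,200,-3.2,98,-4.2,0,0,0]}}

```text
t: 19.0
tool_pos: [528.7, -269.6, 102.1]
eef_rot: [[0.995, -0.003, -0.097], [0.097, 0.002, 0.995], [-0.003, -1.0, 0.002]]
wrist_force: [0.6, 0.0, -2.3]
width: 35.8
```

{"fn": "send_rows", "kwargs": {"deltas": [200,0,4,0,0,0,0,200,0,4,0,0,0,0,200,0,4,0,0,0,0,200,0,4,0,0,0,0]}}

```text
t: 19.4
tool_pos: [530.2, -270.8, 101.0]
eef_rot: [[0.995, 0.002, -0.096], [0.096, -0.001, 0.995], [0.002, -1.0, -0.001]]
wrist_force: [0.1, 0.1, -2.9]
width: 35.5
```

```bash
python3 - <<'E'
from h import *
st();snap('wrist','w14.png');st();snap('top','top5.png');snap('scene','s5.png');print(delta([529.4,-269.8,77],95.5))
im=cv2.imread('pics/w14.png');cv2.imwrite('pics/w14c.png',cv2.resize(im[50:250,160:480],None,fx=2.5,fy=2.5,interpolation=cv2.INTER_CUBIC))
im=cv2.imread('pics/s5.png');cv2.imwrite('pics/s5c.png',cv2.resize(im[130:300,120:320],None,fx=3.5,fy=3.5,interpolation=cv2.INTER_CUBIC))
E
```

```text
t 19.4 p [ 530.2 -270.8  101. ] jaw 95.52 yax [ 0.0018 -0.001  -1.    ] j [-0.49  0.46  1.7  -0.    0.98 -2.16] w 35.5 F [ 0.1  0.1 -2.9]
t 19.45 p [ 530.1 -270.8  100.9] jaw 95.51 yax [ 1.5e-03 -9.0e-04 -1.0e+00] j [-0.49  0.46  1.7  -0.    0.98 -2.16] w 35.8 F [ 0.6  0.4 -3.7]
([-0.4, 23.5, 1.0], [0.001, 0.0, 0.001])
```

View pics/w14c.png

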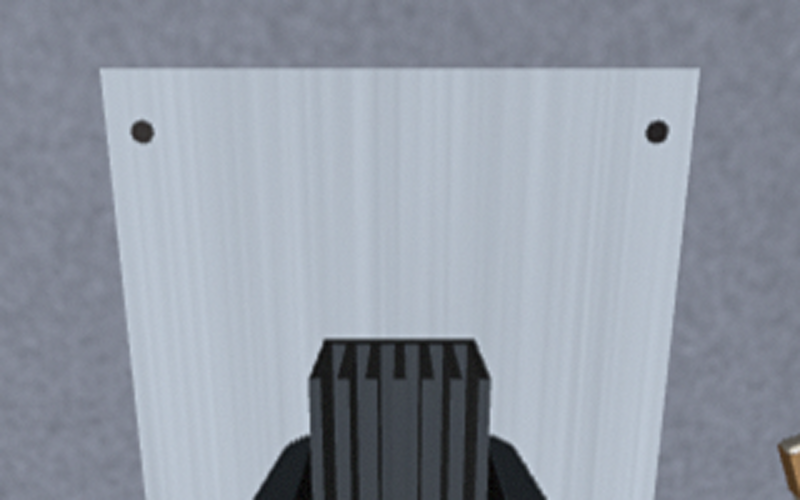

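View pics/s5c.png

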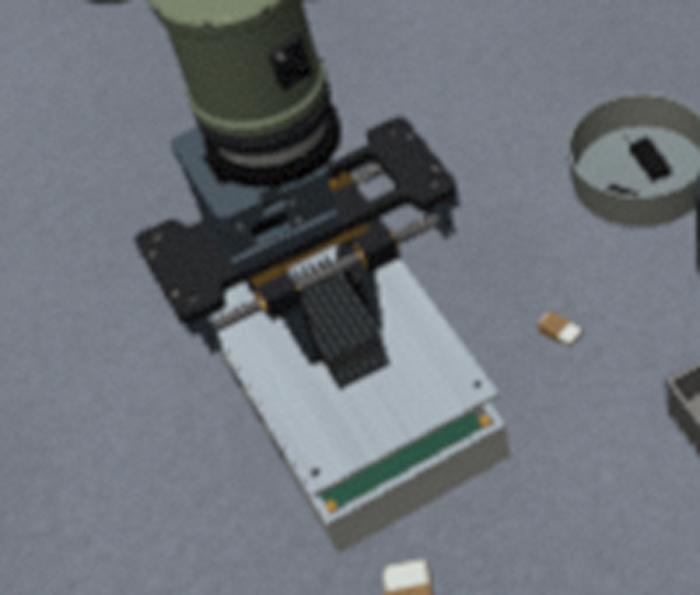

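Aligned so far. I'll take the last 22 mm gently.

{"fn": "send_rows", "kwargs": {"deltas": [200,-0.2,5,0.3,0,0,0,200,-0.4,10,0.6,0,0,0,200,-0.4,15,0.8,0,0,0,200,-0.4,19,0.8,0,0,0,200,-0.4,22,0.8,0,0,0]}}

```text
t: 20.05
tool_pos: [529.0, -269.7, 77.3]
eef_rot: [[0.995, -0.001, -0.096], [0.096, 0.0, 0.995], [-0.001, -1.0, 0.0]]
wrist_force: [0.6, 0.3, -3.2]
width: 35.7
```

{"fn": "send_rows", "kwargs": {"deltas": [200,0,0,0,0,0,0,200,0,0,0,0,0,0,200,0,0,0,0,0,0,200,0,0,0,0,0,0,200,0,0,0,0,0,0]}}

```text
t: 20.55
tool_pos: [529.3, -269.9, 78.2]
eef_rot: [[0.995, 0.0, -0.096], [0.096, -0.0, 0.995], [0.0, -1.0, -0.0]]
wrist_force: [0.3, 0.2, -2.6]
width: 35.6
```

```bash
python3 - <<'E'
from h import *
st();snap('wrist','w15.png');snap('top','top6.png');snap('scene','s6.png');st();print(delta([529.4,-269.8,77],95.5))
im=cv2.imread('pics/s6.png');cv2.imwrite('pics/s6c.png',cv2.resize(im[190:300,170:280],None,fx=5.4,fy=5.4,interpolation=cv2.INTER_CUBIC))
im=cv2.imread('pics/top6.png');cv2.imwrite('pics/top6c.png',cv2.resize(im[145:285,400:520],None,fx=4.2,fy=4.2,interpolation=cv2.INTER_CUBIC))
E
```

```text
t 20.55 p [ 529.3 -269.9   78.2] jaw 95.51 yax [ 4.e-04 -3.e-04 -1.e+00] j [-0.49  0.48  1.73 -0.    0.93 -2.16] w 35.6 F [ 0.3  0.2 -2.6]
t 20.7 p [ 529.2 -269.9   78.1] jaw 95.51 yax [ 2.e-04 -2.e-04 -1.e+00] j [-0.49  0.48  1.73 -0.    0.93 -2.16] w 35.8 F [ 0.1  0.2 -3.1]
([0.2, 1.1, 0.1], [0.0, 0.0, 0.0])
```

View pics/s6c.png

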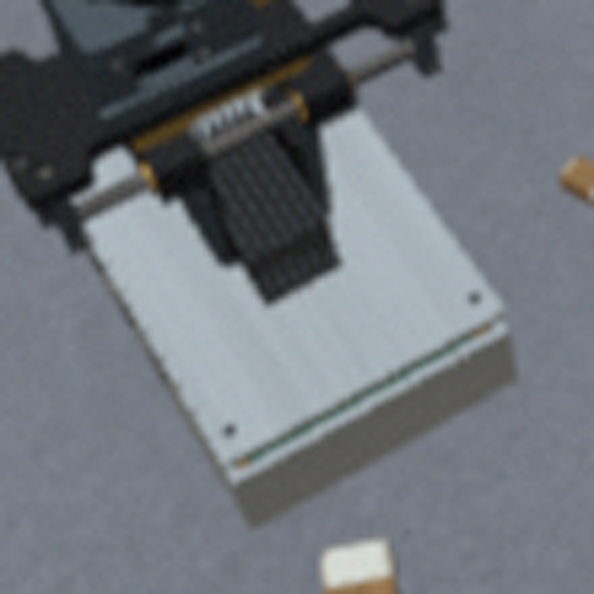

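View pics/top6c.png

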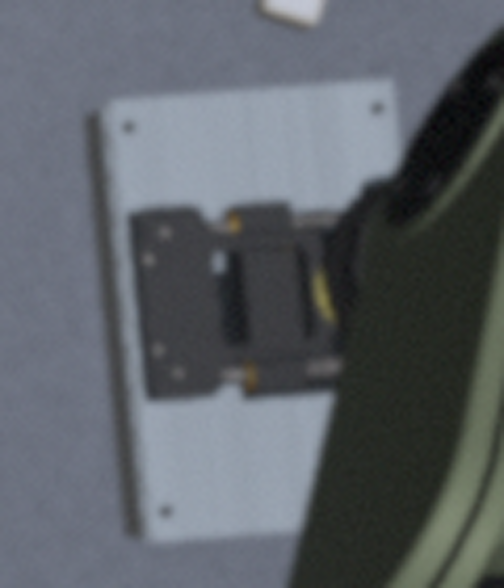

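View pics/w15.png

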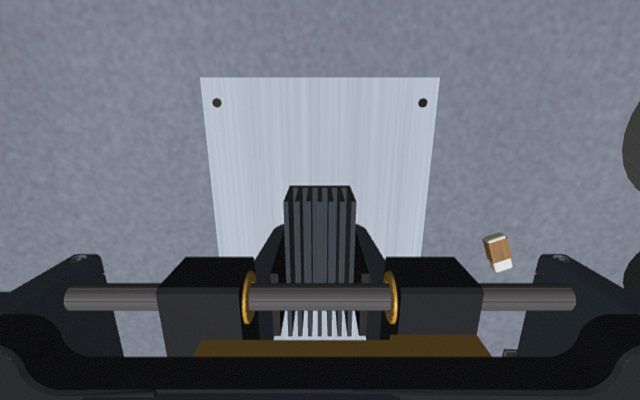

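```bash
python3 - <<'E'
from cp import *
def corners(c,a,z,L=100,W=65):
    a=np.radians(a);R=np.array([[np.cos(a),-np.sin(a)],[np.sin(a),np.cos(a)]])
    return [np.r_[np.array(c)+R@[sx*L,sy*W],z] for sx,sy in ((-1,1),(1,1),(1,-1),(-1,-1))]
for f,cam,(y0,y1,x0,x1),s in (('s6','scene',(190,300,170,280),7),('top6','top',(145,285,400,520),4.2)):
    im=cv2.imread(f'pics/{f}.png')[y0:y1,x0:x1];im=cv2.resize(im,None,fx=s,fy=s,interpolation=cv2.INTER_CUBIC)
    for (c,a,z,col) in (((529.3,-269.9),5.51,55,(0,0,255)),((529.3,-270),5.5,40,(255,0,0)),((529.3,-270),5.5,0,(255,0,255))):
        P=np.array([proj(cam,X) for X in corners(c,a,z)]);P=((P-[x0,y0]+.5)*s-.5)
        cv2.polylines(im,[np.round(P*16).astype(np.int32)],True,col,1,cv2.LINE_AA,4)
    if cam=='scene': im=im[:600]
    cv2.imwrite(f'pics/{f}o.png',im[:600,:800])
E
```

```text
(no output)
```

View pics/s6o.png

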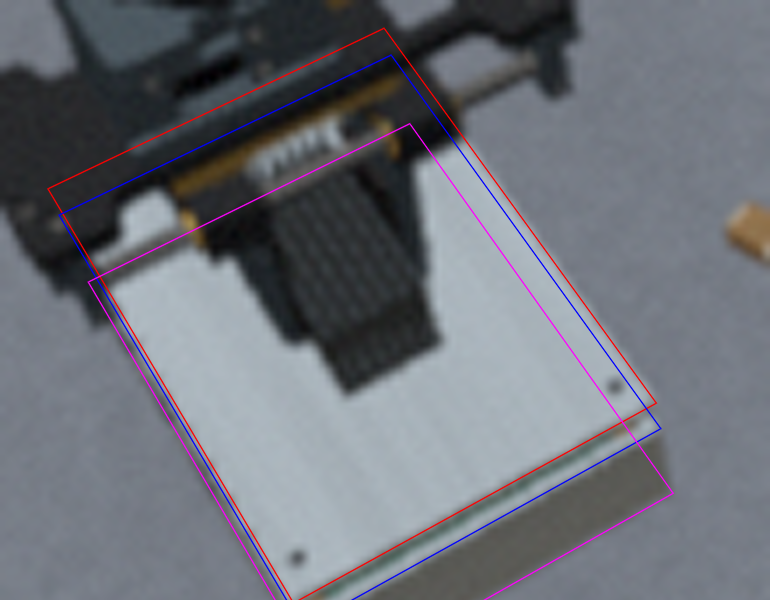

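View pics/top6o.png

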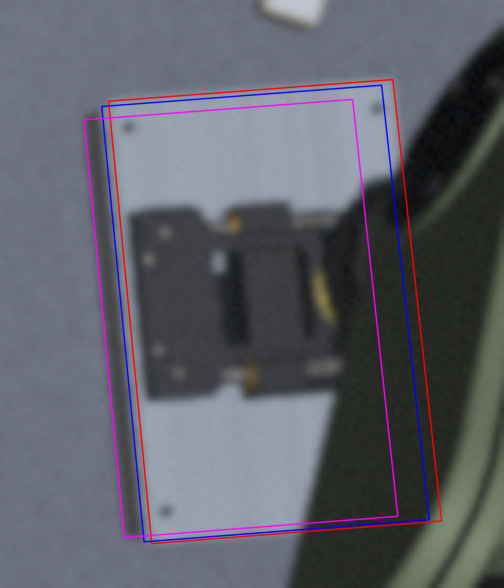

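In both cameras the drawn model outlines lie on the edges of the cover (red) and the case (blue). The gap is about 11 mm, so I'll nudge it down 1 mm, let it settle and check once more.

{"fn": "send_rows", "kwargs": {"deltas": [200,0,1,0,0,0,0,200,0,1,0,0,0,0,200,0,1,0,0,0,0,200,0,1,0,0,0,0,200,0,1,0,0,0,0]}}

```text
t: 21.2
tool_pos: [529.2, -269.9, 77.0]
eef_rot: [[0.995, 0.0, -0.096], [0.096, -0.0, 0.995], [0.0, -1.0, -0.0]]
wrist_force: [0.7, -0.0, -2.6]
width: 35.9
```

```bash
python3 - <<'E'
from h import *
st();snap('top','top7.png');meas('top',dict(eraser=12,usb_stick=10,pencil_pot=80));st()
snap('scene','s7.png')
im=cv2.imread('pics/s7.png');cv2.imwrite('pics/s7c.png',cv2.resize(im[130:300,160:400],None,fx=3.2,fy=3.2,interpolation=cv2.INTER_CUBIC))
E
```

```text
t 21.2 p [ 529.2 -269.9   77. ] jaw 95.51 yax [ 1.e-04 -1.e-04 -1.e+00] j [-0.49  0.48  1.73 -0.    0.93 -2.16] w 35.9 F [ 0.7 -0.  -2.6]
eraser 0.72 [471. 138.] 466 mean [ 697.8 -296.1] rect [ 697.2 -296.1] [33.5 60.6] 72.2
eraser 0.7 [327. 144.] 250 mean [669.8  -5.5] rect [669.9  -5.5] [44.8 20.1] 1.1
eraser 0.69 [381. 211.] 132 mean [ 543.1 -119.3] rect [ 543.4 -119.3] [30.2 16.9] 27.1
usb_stick 0.64 [311. 272.] 230 mean [422.4  18.3] rect [420.7  18.8] [16.9 55.1] 86.8
pencil_pot 0.9 [306. 202.] 1001 mean [549.7  27.6] rect [550.2  27.7] [62.  65.4] 64.6
t 21.4 p [ 529.2 -269.9   77. ] jaw 95.52 yax [ 1.e-04 -1.e-04 -1.e+00] j [-0.49  0.48  1.73 -0.    0.93 -2.16] w 36.0 F [ 0.2 -0.4 -3. ]
```

View pics/s7c.png

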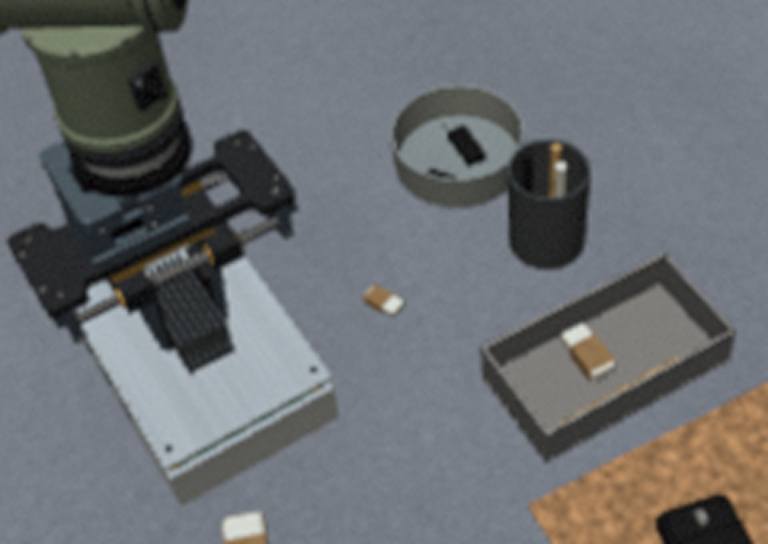

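The picture shows the cover squared over the case, the eraser in the tray at (587,352), the stick in the dish at (467,145) and the pot standing at (548,205). I'm handing it in.

```bash
python3 -c "
from h import *
print(arm.hand_in())"
```

```text
the job is handed in; nothing more can be done
None
```

The job is done and handed in at about 21 s. The middle-sized eraser is flat in the tray and the memory stick is flat in the dish. The gripper is holding the cover over the open case by its heat sink.

**Cover, last checks:**
- **Height and tilt:** its underside is about 10 mm above the rim, worked out from the height at which I gripped it. The measured tool tilt is about 0.01°.
- **Alignment:** the cover centre is within about 1 mm of the measured case centre, and the angles match to about 0.1°. The cover and case outlines I drawn on the scene and top pictures fell on their edges, apart from the parts hidden by the arm. That check was made 1 mm higher, before the final nudge down.
- **Contact:** the wrist force showed only the cover's weight, about 3 N, with no sign of touching the case.

**Pencil pot:** it is still standing where it was, measured within about 2 mm of its first position.

**Disagreements:** the first top-view outline put the case centre about 5 mm off in y, because it included the side of the case wall. I used the rim corners instead, where the two cameras agreed to about 1 mm. The wrist view put the cover 0.8 mm off the middle of the grip, which I left as it is within the calibration error.

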